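# Hang the orange nut driver between its neighbours on the bench rack

## Robot

A 6-joint arm with a two-finger parallel gripper is mounted at the origin on the work surface. World frame = base frame: x ahead of the robot, y to its left, z up, the work surface at z = 0. Lengths are in m, angles in rad, forces in N, time in s.
With the tool pointing down it reaches from about 0.325 to 0.75 m from the base axis. Payload 7.6 kg.
Tool frame: the origin (TCP) lies at the very end of the fingers, on their centre line; the grasp point (between the pads) lies 19 mm behind it; z points along the fingers, y is the line along which they close (so a half turn about z gives the same grasp; the last joint's range is limited). The gripper opens to 85 mm and grips with 20 to 120 N. Pads are 22 mm wide; open, the fingers measure 114 mm over their backs; the gripper's body (76 mm by 85 mm) begins 54 mm behind the grasp point. The pads swing forward as they close: fully open they stand 13 mm farther back than shut.
Start: joints at [-0.07, 0.052, 1.401, -0, 1.689, -0.07], TCP at [0.525, 0, 0.231] pointing down, gripper open.
Joint ranges: [-2.9, 2.9], [-0.91, 2.17], [0.12, 2.37], [-1.06, 4.2], [0.26, 2.73], [-2.93, 2.93]. Speed limits (rad/s): [2.57, 2.57, 3.01, 3.14, 3.14, 3.14].

## Interface

Orientations are given as a rotation vector (axis times angle).
In Python, from workcell import bot, capture, get_calibration, spot_in, cut_out, mark_of gives the robot as it stands.
- The arm moves only by the tool move_arm, never from a script. Its argument "plan" is a list that holds one entry, the list of rows, each a list of 7 numbers: the shift along the world's x, y, z as a fraction of full scale, then the turn, a rotation vector about the world's x, y, z as a fraction of full scale, then the opening, from 0 (shut) to 1 (fully open). A call has 1 to 8 rows; each row is the pose to reach, as a shift and turn from the pose commanded when the call began; what a row does not reach only later rows make up. Full scale, the value 1, is 200 mm for a shift and 45 degrees for a turn. A row lasts 1/10 s, in which the tool goes at most 50 mm and 8.59 degrees, less where a joint would pass 70% of its speed; a pose out of reach is approached as far as the arm can. A call with a number of a shift or a turn outside -1 to 1 is refused whole. A call with a gripper value outside its range is refused whole. The fingers move at their own pace and stop on an object; "grip_force" is the grip in N (left out, the last holds). Time passes only in rows, so rows that repeat a pose let the fingers close. It gives the time, the measured TCP pose, the force, the opening and the grip force at its end, in the units of the state.
- bot.state(): the state, without advancing time (a new reading comes with each control period).
- capture(name): name is "scene" or "side" or "wrist"; returns (picture, depth): 384x512x3 uint8, red, green, blue; 384x512 float32, m along the optical axis (not along the pixel's ray), 0 where there is no reading.
- get_calibration(name): a dict with "vfov" (degrees; the focal length in pixels is half the picture's height over the tangent of half this angle, whatever the lens; pixels are square), "cx", "cy" (the principal point, pixels), "rvec" (rotation vector, rad) and "tvec" (3), from world to camera coordinates, as OpenCV has them; the wrist camera has in their place "tool_from_camera" (4x4, takes a point from camera to tool coordinates, whose origin is the TCP and whose axes are the flange's). Camera axes: x right, y down, z forward; pixel columns grow to the right and rows downward; lengths in m; the calibration is good to about 2 mm. A picture is of the moment at which its call begins: read the wrist's pose just before it. get_calibration takes no time and is no camera call.
- bot.sign_off(): hands the job in; it is judged then, once.
Trained networks look in the newest picture that a camera, given by its name, has taken for a name from the list of things; names that differ only in an ending like _2 or _b are one class to them, and where a whole thing is asked for, a point or a joint stands for the part that bears it (a point fixed in the world has none). Each returns a list of dicts, best first, with "conf" (0 to 1); they miss things now and then, are a little off and sometimes report something else, mostly with a low value. They report only what shows in the picture. A call takes as long as a camera call.
- spot_in(label, camera): "rect" ([left, top, width, height] in pixels, round what is visible of it).
- cut_out(label, camera): "mask" (384x512 bool, what is visible of it) and "rect" ([left, top, width, height] in pixels, round what is visible of it).
- mark_of(label, camera): "position" ([column, row] in pixels: a listed point, or the origin of a listed thing).
The state is a dict: "t": time; "q": joint angles; "joint_velocities": joint speeds; "tau": joint torques, N m; "eef_pos": TCP position; "eef_rot": TCP orientation; "force": force on the tool from outside, world axes, zero at the start; "torque": the same for the moment, N m; "grip_width": opening from 0.0 (shut) to 1.0 (fully open); "finger_force": force on a finger pad.
Only numpy, scipy, OpenCV 4.12 (cv2) and the standard library are available. Lean on these libraries where they do the work, as an engineer would, in place of code of your own. Each camera call takes 0.05 s, during which the arm holds its last target. There are 200 camera calls.

## Task

Take the orange nut driver out of its grey stand and hang it upright on the empty hook with the yellow clip, between the other drivers: bring its shaft into the hook right back to the end of the slot, then press it down gently past the spring catch until its collar is fully home, and let go. Do not force it against the hook, and do not knock the drivers that already hang there.

Things in the scene. Friction and masses are not known exactly. Their poses are not given: they have to be found in the camera images.
- driver_grip (a point): Centre of the orange nut driver's handle, standing upright in the stand; z up along the tool. Square handle 22 x 22 mm, faces across its x and y, 60 mm tall (30 mm above and below this point). About 0.2 kg. Below: neck, brass collar, shaft (see body driver).
- driver: The orange driver, origin at the shaft's tip, z up. Shaft 10 mm round, 95 mm long; then the brass collar, flat underside 54 mm below the handle centre, top 44 mm below it, tapering from 28 mm across at the top to 22 mm at the underside (taper in the lowest 5.2 mm); then a 16 mm round black neck up to the handle.
- stand: Fixed grey block 70 x 70 mm, 60 mm tall; origin under its centre on the table. A 12.5 mm hole, 50 mm deep, in its top holds the driver's shaft.
- hook_mid (a point): Mid-travel seat point, 85 mm in front of the yellow clip, 150 mm up: x into the hook (towards the rail), y along the rail, z up. The real hook was set by hand: its seat is within 14 mm nearer or farther along x and 4 mm higher or lower, NOT known; exact in y. It stays where it is set. Seat = where the centre of the collar's underside rests, with the shaft at the slot's end.
- clip: Yellow clip on the rail (rail top 154 mm up) with the hook: a steel fork open to -x, prong tops = seat, 6 mm thick; slot 15 mm wide, ending where the 10 mm shaft stops with its axis at the seat point; lips 17 mm high at 13 to 17 mm in front of it; guides below the lips flare to 30 mm wide at 34 mm in front. Collar has 1.4 mm play to the lips. Seat is hard. Origin on the table under the clip.
- catch (a joint): Brass spring catch behind the seat; 0 = out, to 0.007 m pushed back. Its nose comes to 10.8 mm from the seat's centre, 10.5 to 18.5 mm above the seat: enter with the collar's underside 19 mm or more above the seat. Pressing down with roughly 5 to 12 N pushes the collar past it over some 9 mm; it then springs out over the collar, which goes on down to the hard seat.
- neighbour0_grip (a point): Red nut driver on the rack: handle centre, same shape as the orange one, hanging by its collar on its own hook. The five places are 56 mm apart along the rail, the outer two always taken. Leave it alone.
- neighbour1_grip (a point): Blue nut driver on the rack: handle centre, same shape as the orange one, hanging by its collar on its own hook. The five places are 56 mm apart along the rail, the outer two always taken. Leave it alone.
- neighbour2_grip (a point): Green nut driver on the rack: handle centre, same shape as the orange one, hanging by its collar on its own hook. The five places are 56 mm apart along the rail, the outer two always taken. Leave it alone.
- neighbour3_grip (a point): White nut driver on the rack: handle centre, same shape as the orange one, hanging by its collar on its own hook. The five places are 56 mm apart along the rail, the outer two always taken. Leave it alone.
- neighbour0: The red driver; origin at its tip.
- neighbour1: The blue driver; origin at its tip.
- neighbour2: The green driver; origin at its tip.
- neighbour3: The white driver; origin at its tip.

How it is judged:
On the way, in this order (a step that is already met when the one before it is completed fails the run):
1. the orange driver is drawn out of the stand (z of driver_grip in the frame of stand above 0.215 m), for 0.05 s.
2. the collar is pressed home under the catch of the empty hook (z of driver_grip in the frame of hook_mid between 0.046 and 0.0595 m and x of driver_grip in the frame of hook_mid between -0.019 and 0.019 m and y of driver_grip in the frame of hook_mid between -0.006 and 0.006 m and contact force between driver and clip above 0.3 N and angle between driver's own z axis and vertical below 0.15 rad), for 0.1 s.
At the end, for the whole second after the job is handed in: The orange driver hangs released, upright (0.12 rad) and at rest on the yellow-clip hook, collar on the seat under the catch (handle centre 46 to 59.5 mm above hook_mid, within 19 mm along x, 5 mm along y), catch sprung out (under 1 mm), neighbours within 8 mm of where they hung (z of driver_grip in the frame of hook_mid between 0.046 and 0.0595 m and x of driver_grip in the frame of hook_mid between -0.019 and 0.019 m and y of driver_grip in the frame of hook_mid between -0.005 and 0.005 m and angle between driver's own z axis and vertical below 0.12 rad and linear speed of driver below 0.02 m/s and contact force between driver and clip above 0.3 N and value of joint catch below 0.001 m and distance of each of neighbour0_grip, neighbour1_grip, neighbour2_grip, neighbour3_grip from where it was at the start of the episode below 0.008 m); the robot touches nothing.
It fails at once if the driver is forced against the hook or catch (over 25 N) (contact force between driver and clip above 25 N).
It fails at once if a hanging neighbour is knocked (over 3 N from the driver, the fingers or the arm, or moved over 15 mm) (contact force between any of driver, the fingers, the arm and neighbour0 above 3 N or contact force between any of driver, the fingers, the arm and neighbour1 above 3 N or contact force between any of driver, the fingers, the arm and neighbour2 above 3 N or contact force between any of driver, the fingers, the arm and neighbour3 above 3 N or distance of any of neighbour0_grip, neighbour1_grip, neighbour2_grip, neighbour3_grip from where it was at the start of the episode above 0.015 m).
It also fails if it takes over 42 s, if anything falls off the work surface, if the arm or the gripper's body presses on something with over 40 N, if the wrist force passes 120 N, or if a joint passes its speed limit or range.

## Working session

There is one attempt and no reset: what is moved stays moved. The work goes in short steps, Python scripts to look and compute and a tool call to move; the robot and the scene stay as the last step left them, time stands still between calls to the robot, and variables do not carry over. Pictures are saved under pics/ and viewed, at most 10 in all, crops included, and the job is handed in when it is done.

Besides the shell and the picture viewer there is one more tool, called after ">>>" by a JSON object that holds its "api" and its "payload". move_arm: Moves the arm, as the interface text tells. Its arguments: {"type":"object","properties":{"plan":{"type":"array"},"grip_force":{"type":"number"}},"required":["plan"]}

```bash
mkdir -p pics
cat > h.py <<'E'
import numpy as np, cv2
from workcell import bot, capture, get_calibration, spot_in, cut_out, mark_of
def cam(name):
    c=get_calibration(name); f=192/np.tan(np.radians(c["vfov"])/2)
    K=np.array([[f,0,c["cx"]],[0,f,c["cy"]],[0,0,1]])
    if "rvec" in c:
        R=cv2.Rodrigues(np.array(c["rvec"],float))[0]; t=np.array(c["tvec"],float)
        return K,R.T,-R.T@t
    s=bot.state(); T=np.array(c["tool_from_camera"]); R=cv2.Rodrigues(np.array(s["eef_rot"],float))[0]
    return K,R@T[:3,:3],R@T[:3,3]+np.array(s["eef_pos"])
def ray(C,px):
    K,R,o=C; d=R@np.linalg.inv(K)@np.array([px[0],px[1],1.0]); return o,d
def at_z(C,px,z):
    o,d=ray(C,px); return o+d*(z-o[2])/d[2]
def tri(rs):
    A=np.zeros((3,3));b=np.zeros(3)
    for o,d in rs:
        d=d/np.linalg.norm(d);P=np.eye(3)-np.outer(d,d);A+=P;b+=P@o
    p=np.linalg.solve(A,b); return p,[np.linalg.norm(np.cross(p-o,d/np.linalg.norm(d))) for o,d in rs]
def pts(C,depth,mask):
    v,u=np.nonzero(mask&(depth>0)); z=depth[v,u]; K,R,o=C
    return (np.stack([(u-K[0,2])/K[0,0]*z,(v-K[1,2])/K[1,1]*z,z],1))@R.T+o
E
cat > a.py <<'E'
from h import *
np.set_printoptions(precision=4,suppress=True)
ims=[];r={}
for n in ("scene","side"):
    C=cam(n); im,d=capture(n); np.savez(n+".npz",im=im,d=d); ims.append(im); print(n,"cam at",C[2])
    for l in ("driver_grip","driver","stand","hook_mid","clip","neighbour0_grip","neighbour1_grip","neighbour2_grip","neighbour3_grip"):
        m=mark_of(l,n)
        if m: r.setdefault(l,[]).append(ray(C,m[0]["position"])); print(n,l,np.round(m[0]["position"],1),round(m[0]["conf"],2))
for l,v in r.items():
    if len(v)==2: print(l,*tri(v))
for n,im in zip(("scene","side"),ims): cv2.imwrite(f"pics/{n}0.png",cv2.cvtColor(im,cv2.COLOR_RGB2BGR))
print(bot.state())
E
python3 a.py
```

```text
scene cam at [1.1544 0.2868 0.8521]
scene driver_grip [397.4 182.8] 0.9
scene driver [274.8 170.3] 0.29
scene stand [384.4 229.6] 0.76
scene neighbour0_grip [204.3 148. ] 0.63
scene neighbour1_grip [273.7 169.9] 0.84
scene neighbour2_grip [245.6 161.7] 0.59
scene neighbour3_grip [301.4 181.9] 0.8
side cam at [ 0.5274 -0.6109  0.7686]
side stand [228.4 164. ] 0.86
side hook_mid [263.8 222.6] 0.74
side neighbour0_grip [259.  228.9] 0.67
side neighbour1_grip [270.  166.9] 0.61
side neighbour2_grip [268.9 185. ] 0.95
side neighbour3_grip [273.6 147.7] 0.39
stand [ 0.4411  0.3072 -0.002 ] [np.float64(0.0002940754789539028), np.float64(0.00029407547895378996)]
neighbour0_grip [ 0.5301 -0.1002  0.1934] [np.float64(0.00462600119349704), np.float64(0.004626001193496965)]
neighbour1_grip [0.5452 0.0616 0.1991] [np.float64(0.00034915070641413346), np.float64(0.00034915070641408305)]
neighbour2_grip [0.5452 0.002  0.2029] [np.float64(0.0028257826030692037), np.float64(0.002825782603069199)]
neighbour3_grip [0.553  0.1243 0.1975] [np.float64(0.00011170189906997736), np.float64(0.00011170189906994415)]
{'t': 1.0, 'q': array([-0.0703,  0.0522,  1.4007, -0.    ,  1.6886, -0.0703]), 'joint_velocities': array([0.0003, 0.0007, 0.0001, 0.0003, 0.0002, 0.0001]), 'tau': array([  0.0003, -38.1538, -36.0315,   0.    ,   0.0002,  -0.    ]), 'eef_pos': array([0.525 , 0.    , 0.2313]), 'eef_rot': array([2.2214, 2.2214, 0.0001]), 'force': array([-0.2962,  0.1383,  0.2047]), 'torque': array([-0.0008,  0.0278,  0.0133]), 'finger_force': 0.0, 'grip_width': 0.9963137415674838}
```

View pics/scene0.png

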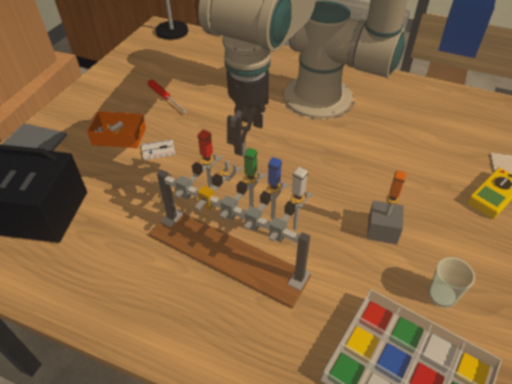

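View pics/side0.png

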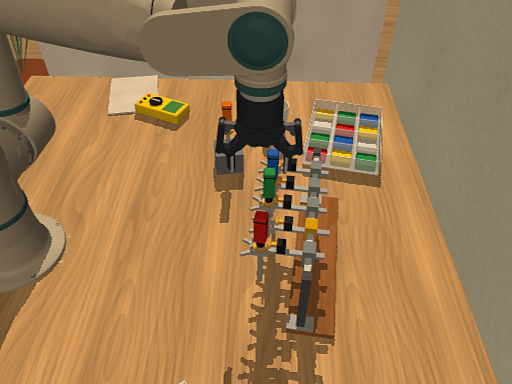

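The pictures show the red, green, blue and white handles in a row, with the yellow clip between red and green (scene 205,193; side 312,226). The orange driver is in its stand at scene (397,183). I'll raise the arm to clear the view, then measure with the wrist camera as well.

>>> {"api": "move_arm", "payload": {"plan": [[[0,0,0.25,0,0,0,1],[0,0,0.5,0,0,0,1],[0,-0.1,0.75,0,0,0,1],[-0.15,-0.2,0.9,0,0,0,1],[-0.25,-0.2,0.9,0,0,0,1],[-0.25,-0.2,0.9,0,0,0,1],[-0.25,-0.2,0.9,0,0,0,1]]]}}

```text
t: 1.7
eef_pos: [0.475, -0.04, 0.4112]
eef_rot: [2.222, 2.221, 0.0]
force: [0.6, 0.6, -0.6]
grip_width: 1.003
finger_force: 0.0
```

```bash
cat > b.py <<'E'
from h import *
np.set_printoptions(precision=4,suppress=True)
r={}
for n in ("scene","side","wrist"):
    C=cam(n); im,d=capture(n); np.savez(n+".npz",im=im,d=d); cv2.imwrite(f"pics/{n}1.png",cv2.cvtColor(im,cv2.COLOR_RGB2BGR))
    for l in ("driver_grip","driver","stand","hook_mid","clip","neighbour0_grip","neighbour1_grip","neighbour2_grip","neighbour3_grip"):
        m=mark_of(l,n)
        if m and m[0]["conf"]>.3: r.setdefault(l,[]).append((n,ray(C,m[0]["position"]))); print(n,l,np.round(m[0]["position"],1),round(m[0]["conf"],2))
Z={"driver_grip":.159,"stand":0,"hook_mid":.15,"clip":0,"driver":.01}
for l,v in r.items():
    z=Z.get(l,.204)
    for n,(o,d) in v: print(l,n,"at z",z,o+d*(z-o[2])/d[2])
    if len(v)>1: print(l,"TRI",*tri([x[1] for x in v]))
print(bot.state()["t"],bot.state()["eef_pos"])
E
python3 b.py
```

```text
scene driver_grip [394.8 182. ] 0.72
scene stand [384.1 229.6] 0.83
scene hook_mid [228.9 171.9] 0.62
scene neighbour0_grip [204.5 146. ] 0.69
scene neighbour1_grip [274.4 168.5] 0.55
scene neighbour2_grip [251.3 161. ] 0.61
scene neighbour3_grip [302.7 182. ] 0.62
side driver_grip [229.9 112.4] 0.94
side driver [227.9 114.7] 0.62
side stand [231.4 164.7] 0.84
side hook_mid [261.7 220. ] 0.9
side neighbour0_grip [261.2 228.5] 0.6
side neighbour1_grip [272.7 164.6] 0.5
side neighbour2_grip [272.  184.2] 0.87
side neighbour3_grip [278.  148.9] 0.67
wrist hook_mid [309.5 150.8] 0.74
wrist clip [346.4 140.8] 0.94
wrist neighbour0_grip [308.4 209.7] 0.66
wrist neighbour1_grip [333.6  47.6] 0.81
wrist neighbour2_grip [328.6 110.7] 0.73
driver_grip scene at z 0.159 [0.4418 0.2968 0.159 ]
driver_grip side at z 0.159 [0.4503 0.3082 0.159 ]
driver_grip TRI [0.4509 0.2965 0.1672] [np.float64(0.0004967985268579326), np.float64(0.0004967985268579577)]
stand scene at z 0 [0.4427 0.3067 0.    ]
stand side at z 0 [0.4497 0.3019 0.    ]
stand TRI [0.4472 0.3051 0.0005] [np.float64(0.00341418079089612
[... 928 characters left out ...]
9717256), np.float64(0.0027797444414882294)]
neighbour2_grip scene at z 0.204 [0.5432 0.0117 0.204 ]
neighbour2_grip side at z 0.204 [0.5489 0.006  0.204 ]
neighbour2_grip wrist at z 0.204 [0.547  0.0081 0.204 ]
neighbour2_grip TRI [0.5467 0.0094 0.2037] [np.float64(0.003958780822595127), np.float64(0.003053510904722959), np.float64(0.0013341892191054726)]
neighbour3_grip scene at z 0.204 [0.5584 0.1283 0.204 ]
neighbour3_grip side at z 0.204 [0.5616 0.1124 0.204 ]
neighbour3_grip TRI [0.5587 0.1253 0.1981] [np.float64(0.004736644533069806), np.float64(0.004736644533069854)]
driver side at z 0.01 [0.4262 0.5204 0.01  ]
clip wrist at z 0 [ 0.6222 -0.0589  0.    ]
3.2 [ 0.475  -0.04    0.4113]
```

View wrist.

View pics/wrist1.png

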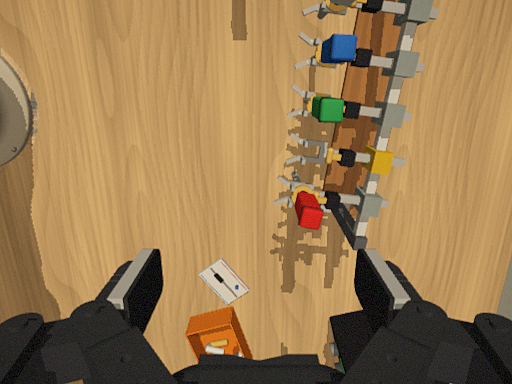

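```bash
cat > c.py <<'E'
from h import *
np.set_printoptions(precision=4,suppress=True)
C=cam("wrist"); z=np.load("wrist.npz"); hsv=cv2.cvtColor(z["im"],cv2.COLOR_RGB2HSV); P=None
H,S,V=hsv[...,0],hsv[...,1],hsv[...,2]
def rep(n,m,lo,hi):
    p=pts(C,z["d"],m); p=p[(p[:,2]>lo)&(p[:,2]<hi)]
    if len(p)<5: print(n,"few");return
    print(n,len(p),"med",np.median(p,0),"p3",np.percentile(p,3,0),"p97",np.percentile(p,97,0)); return p
rep("red top",((H<8)|(H>172))&(S>150),.228,.245)
rep("green top",(H>50)&(H<80)&(S>120),.228,.245)
rep("blue top",(H>105)&(H<130)&(S>120),.228,.245)
rep("yellow",(H>18)&(H<32)&(S>170),.12,.2)
grey=(S<60)
p=pts(C,z["d"],grey); p=p[(p[:,2]>.135)&(p[:,2]<.162)&(p[:,0]>.6)]
print(len(p),p.min(0),p.max(0))
for lo in np.arange(-.2,.12,.02):
    q=p[(p[:,1]>lo)&(p[:,1]<lo+.02)]
    if len(q)>10: print(round(lo,2),len(q),np.percentile(q,[3,50,97],axis=0)[:,0],np.median(q[:,2]))
p=pts(C,z["d"],np.ones_like(grey)); q=p[(p[:,2]>.14)&(p[:,2]<.18)&(p[:,0]>.48)&(p[:,0]<.64)&(p[:,1]>-.085)&(p[:,1]<-.01)]
# top-down map of the hook, 0.5 mm/px, brightness = height
m=np.zeros((320,150),np.uint8)
for a,b,c in q: m[int((a-.48)*2000),int((b+.085)*2000)]=int(np.clip(55+(c-.14)*5000,0,255))
cv2.imwrite("pics/map.png",cv2.resize(m,None,fx=1.8,fy=1.8,interpolation=0))
E
python3 c.py
```

```text
red top 414 med [ 0.5296 -0.0986  0.2328] p3 [ 0.5196 -0.1092  0.229 ] p97 [ 0.5399 -0.0888  0.2341]
green top 529 med [0.5434 0.0113 0.2328] p3 [0.5337 0.001  0.2305] p97 [0.5536 0.0212 0.2344]
blue top 495 med [0.5503 0.0653 0.2328] p3 [0.5408 0.0561 0.2301] p97 [0.5607 0.0754 0.2343]
yellow 958 med [ 0.6119 -0.0489  0.1657] p3 [ 0.5256 -0.0999  0.1355] p97 [0.6314 0.115  0.1686]
3414 [ 0.6    -0.4277  0.1351] [0.7797 0.1228 0.162 ]
-0.18 118 [0.6    0.6035 0.614 ] 0.16074109372732104
-0.16 211 [0.6012 0.6069 0.6151] 0.1530653131373036
-0.14 105 [0.6027 0.6086 0.6167] 0.15270584470449228
-0.12 155 [0.6008 0.605  0.6412] 0.14926814330810606
-0.1 231 [0.6057 0.6144 0.6235] 0.15292895145219643
-0.08 106 [0.6132 0.6204 0.6544] 0.1509645721199559
-0.06 165 [0.6008 0.6125 0.655 ] 0.14902386486858915
-0.04 214 [0.6187 0.6231 0.6303] 0.1526765947556559
-0.02 202 [0.6061 0.6212 0.6547] 0.14973328693366625
-0.0 263 [0.6013 0.6195 0.6365] 0.14964493601331103
0.02 235 [0.6262 0.6308 0.6378] 0.15296326078074063
0.04 343 [0.6046 0.6248 0.6617] 0.14940846224047644
0.06 252 [0.6048 0.6323 0.6434] 0.1514311207848172
0.08 314 [0.6324 0.6382 0.6481] 0.15283865464925264
0.1 450 [0.6106 0.6307 0.6688] 0.14906440460101658
```

Run:
```python
import cv2,numpy as np
im=cv2.imread("pics/wrist1.png")[125:185,270:400]; a=cv2.resize(im,None,fx=6,fy=6,interpolation=cv2.INTER_CUBIC)[:290]
m=cv2.imread("pics/map.png"); m=cv2.rotate(m,cv2.ROTATE_90_COUNTERCLOCKWISE)
c=np.zeros((590,790,3),np.uint8); c[:290,:780]=a; c[300:300+m.shape[0],:m.shape[1]]=m; cv2.imwrite("pics/c1.png",c)
```

```text
(no output)
```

View pics/c1.png

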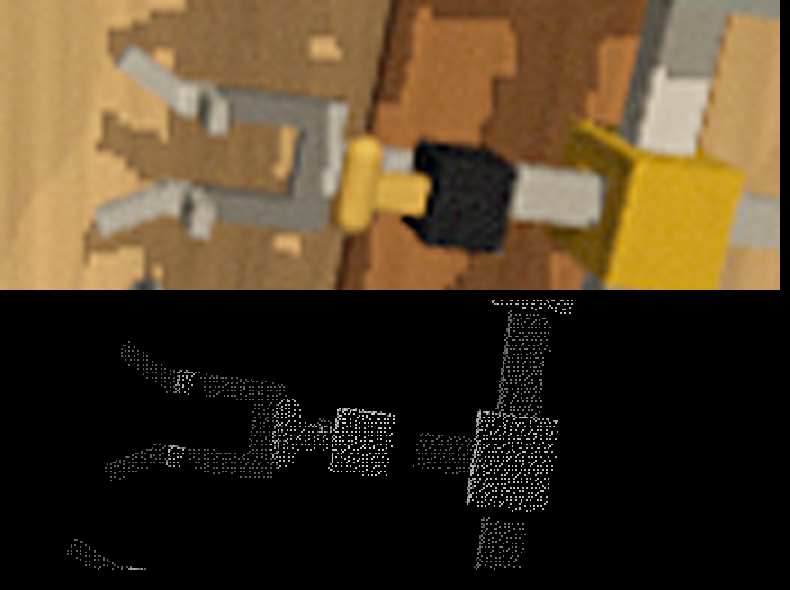

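The zoomed crop and height map show the empty fork clearly. Its lips are at map (184,382) and (175,456), and its slot end is at column 250. That puts the seat near (0.545, -0.045), with the rail yawed by about 0.13 rad. Next I'll look at the driver.

>>> {"api": "move_arm", "payload": {"plan": [[[0,0.25,0,0,0,0,1],[-0.05,0.5,0,0,0,0,1],[-0.1,0.75,0,0,0,0,1],[-0.12,1,0,0,0,0,1],[-0.12,1,0,0,0,0,1],[-0.12,1,0,0,0,0,1]]]}}

```text
t: 3.8
eef_pos: [0.4508, 0.161, 0.4112]
eef_rot: [2.218, 2.224, -0.001]
force: [-0.3, -0.8, 0.1]
grip_width: 0.999
finger_force: 0.0
```

```bash
cat > d.py <<'E'
from h import *
np.set_printoptions(precision=4,suppress=True)
# hook heights from the earlier wrist picture (TCP pose then)
c=get_calibration("wrist"); K,_,_=cam("wrist"); T=np.array(c["tool_from_camera"])
R=cv2.Rodrigues(np.array([2.222,2.221,0]))[0]; C0=(K,R@T[:3,:3],R@T[:3,3]+np.array([.475,-.04,.4113]))
z=np.load("wrist.npz"); p=pts(C0,z["d"],z["d"]>0)
ex=np.array([.9916,-.129]); ey=np.array([.129,.9916]); s=np.array([.5447,-.045])
u=(p[:,:2]-s)@ex; v=(p[:,:2]-s)@ey
def st(n,m): print(n,m.sum(),"u",np.percentile(u[m],[2,50,98]),"v",np.percentile(v[m],[2,50,98]),"z",np.percentile(p[m,2],[5,50,95]))
b=(p[:,2]>.138)&(p[:,2]<.156)&(abs(u)<.011)
st("prong+",b&(v>.006)&(v<.015)); st("prong-",b&(v<-.006)&(v>-.015))
st("end",(p[:,2]>.138)&(p[:,2]<.156)&(u>.003)&(u<.013)&(abs(v)<.005))
l=(p[:,2]>.159)&(p[:,2]<.175)&(u<-.009)&(u>-.022)
st("lip+",l&(v>0)&(v<.02)); st("lip-",l&(v<0)&(v>-.02)); st("catch",(p[:,2]>.157)&(p[:,2]<.175)&(u>.005)&(u<.019)&(abs(v)<.015))
C=cam("wrist"); im,d=capture("wrist"); cv2.imwrite("pics/wrist2.png",cv2.cvtColor(im,cv2.COLOR_RGB2BGR))
m=mark_of("driver_grip","wrist"); print(m and (m[0]["position"],m[0]["conf"],at_z(C,m[0]["position"],.159)))
k=cut_out("driver","wrist"); print(k and (k[0]["rect"],k[0]["conf"]))
q=pts(C,d,np.ones(d.shape,bool)); 
for n,lo,hi in (("top",.18,.2),("stand",.055,.065)):
    w=q[(q[:,2]>lo)&(q[:,2]<hi)&(abs(q[:,0]-.447)<.07)&(abs(q[:,1]-.303)<.07)]
    r=cv2.minAreaRect((w[:,:2]*1000).astype(np.float32)); print(n,len(w),np.median(w,0),r,w.min(0),w.max(0))
print(bot.state()["t"],bot.state()["eef_pos"],C[2])
E
python3 d.py
```

```text
prong+ 100 u [-0.0095  0.0006  0.0107] v [0.0069 0.0104 0.0131] z [0.1453 0.1486 0.1499]
prong- 101 u [-0.0106  0.0002  0.0103] v [-0.0138 -0.0102 -0.0068] z [0.1457 0.1486 0.1499]
end 56 u [0.0052 0.0085 0.0126] v [-0.0044 -0.0001  0.0047] z [0.1446 0.1485 0.1499]
lip+ 26 u [-0.017  -0.0153 -0.0129] v [0.0072 0.0102 0.013 ] z [0.1608 0.1651 0.1671]
lip- 24 u [-0.017  -0.0153 -0.0131] v [-0.0135 -0.0105 -0.0079] z [0.1611 0.1653 0.1665]
catch 107 u [0.0112 0.0145 0.0188] v [-0.0092  0.0002  0.0089] z [0.1634 0.1664 0.1682]
([250.7, 19.1], 0.68, array([0.4422, 0.3009, 0.159 ]))
[]
top 577 [0.4441 0.3026 0.1876] ((444.1942443847656, 303.024169921875), (23.091201782226562, 22.509958267211914), 2.6522464752197266) [0.4328 0.2918 0.18  ] [0.4561 0.3147 0.1901]
stand 2157 [0.4459 0.2956 0.0591] ((444.453125, 303.4330139160156), (70.18394470214844, 70.25852966308594), 9.430813789367676) [0.4047 0.2638 0.0551] [0.4844 0.3394 0.0624]
3.95 [0.4513 0.1589 0.4114] [0.4502 0.2395 0.553 ]
```

View pics/wrist2.png

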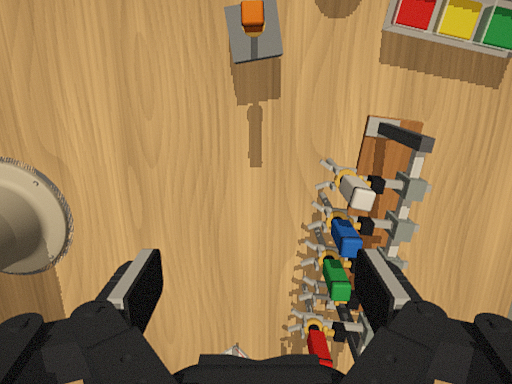

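The wrist view confirms the driver at (252,13) and its stand. The depth fit puts the handle at (0.4442, 0.3030) with a yaw of about 2.6°. The measured fork fits the given geometry with the seat at (0.5447, -0.045, about 0.150). Next comes the grasp.

>>> {"api": "move_arm", "payload": {"plan": [[[0,0.25,-0.1,0,0,0.03,1],[-0.02,0.5,-0.2,0,0,0.06,1],[-0.035,0.715,-0.3,0,0,0.06,1],[-0.035,0.715,-0.5,0,0,0.06,1],[-0.035,0.715,-0.7,0,0,0.06,1],[-0.035,0.715,-0.8,0,0,0.06,1],[-0.035,0.715,-0.8,0,0,0.06,1],[-0.035,0.715,-0.8,0,0,0.06,1]]]}}

```text
t: 4.75
eef_pos: [0.4448, 0.3022, 0.2525]
eef_rot: [2.17, 2.271, 0.002]
force: [0.5, -0.3, 1.1]
grip_width: 0.999
finger_force: 0.0
```

Run:
```python
from h import *
np.set_printoptions(precision=4,suppress=True)
C=cam("wrist"); im,d=capture("wrist"); q=pts(C,d,np.ones(d.shape,bool))
for lo,hi in ((.184,.192),):
    w=q[(q[:,2]>lo)&(q[:,2]<hi)&(abs(q[:,0]-.444)<.025)&(abs(q[:,1]-.303)<.025)]
    if len(w)>20: print(len(w),np.median(w,0),cv2.minAreaRect((w[:,:2]*1000).astype(np.float32)),w.min(0),w.max(0))
# scene & side views of orange
for n in ("scene","side"):
    C=cam(n); im,d=capture(n); q=pts(C,d,np.ones(d.shape,bool)); w=q[(q[:,2]>.13)&(q[:,2]<.192)&(abs(q[:,0]-.444)<.022)&(abs(q[:,1]-.303)<.022)]
    if len(w): print(n,len(w),np.percentile(w,[2,50,98],axis=0))
s=bot.state(); print(s["t"],s["eef_pos"],s["eef_rot"],s["force"])
```

```text
994 [0.4439 0.3046 0.1879] ((443.9244384765625, 303.8608703613281), (22.09819221496582, 21.204378128051758), 2.7394206523895264) [0.4327 0.2929 0.184 ] [0.4548 0.3146 0.1897]
scene 292 [[0.4377 0.2911 0.1324]
 [0.4549 0.302  0.1698]
 [0.4581 0.3128 0.189 ]]
side 225 [[0.4312 0.2894 0.1327]
 [0.4423 0.2929 0.1651]
 [0.4523 0.3093 0.1887]]
4.9 [0.4449 0.3029 0.2536] [2.1688 2.2713 0.0058] [ 0.4713 -0.169   0.1591]
```

>>> {"api": "move_arm", "payload": {"plan": [[[0,0,-0.2,0,0,0,1],[0,0,-0.4,0,0,0,1],[0,0,-0.55,0,0,0,1],[0,0,-0.55,0,0,0,0.5],[0,0,-0.55,0,0,0,0.1],[0,0,-0.55,0,0,0,0.1],[0,0,-0.55,0,0,0,0.1],[0,0,-0.55,0,0,0,0.1]]], "grip_force": 80}}

```text
t: 5.7
eef_pos: [0.4447, 0.3035, 0.1437]
eef_rot: [2.168, 2.273, 0.005]
force: [-1.2, -0.4, 5.5]
grip_width: 0.245
finger_force: 78.1
```

>>> {"api": "move_arm", "payload": {"plan": [[[0,0,0.1,0,0,0,0.1],[0,0,0.3,0,0,0,0.1],[0,0,0.5,0,0,0,0.1],[0,0,0.7,0,0,0,0.1],[0,0,0.7,0,0,0,0.1],[0,0,0.7,0,0,0,0.1]]]}}

```text
t: 6.3
eef_pos: [0.4442, 0.3031, 0.2821]
eef_rot: [2.168, 2.273, 0.003]
force: [-0.5, 0.0, -3.9]
grip_width: 0.244
finger_force: 79.9
```

Run:
```python
from h import *
np.set_printoptions(precision=4,suppress=True)
s=bot.state(); print(s["t"],s["eef_pos"],s["eef_rot"],s["force"],s["finger_force"])
for n in ("scene","side"):
    C=cam(n); im,d=capture(n); cv2.imwrite(f"pics/{n}3.png",cv2.cvtColor(im,cv2.COLOR_RGB2BGR)); m=mark_of("driver","%s"%n); print(m[:1])
    k=cut_out("driver",n); print(k and (k[0]["rect"],k[0]["conf"]))
    q=pts(C,d,np.ones(d.shape,bool)); w=q[(abs(q[:,0]-.444)<.02)&(abs(q[:,1]-.303)<.02)&(q[:,2]>.08)&(q[:,2]<.27)]
    for lo in np.arange(.08,.27,.01):
        e=w[(w[:,2]>=lo)&(w[:,2]<lo+.01)]
        if len(e)>3: print(n,round(lo,2),len(e),np.median(e,0),np.ptp(e,0)[:2])
```

```text
6.3 [0.4442 0.3031 0.2821] [2.1681 2.2727 0.0029] [-0.5269  0.0274 -3.9455] 79.91853475570679
[{'position': [396.4, 186.5], 'conf': 0.55}]
([395.2, 141.5, 23.0, 49.5], 0.78)
scene 0.14 6 [0.4475 0.3019 0.1496] [0.0063 0.0079]
scene 0.15 14 [0.4492 0.3012 0.1568] [0.0048 0.0083]
scene 0.16 16 [0.448  0.3007 0.1645] [0.008  0.0095]
scene 0.17 17 [0.4488 0.3016 0.1746] [0.0046 0.0095]
scene 0.18 18 [0.4485 0.3013 0.1838] [0.0042 0.0095]
scene 0.19 17 [0.4492 0.3017 0.1944] [0.0055 0.0094]
scene 0.2 21 [0.4482 0.3012 0.2057] [0.0082 0.0093]
scene 0.21 19 [0.4481 0.3018 0.2147] [0.0055 0.0091]
scene 0.22 17 [0.4488 0.3012 0.2255] [0.0062 0.0091]
scene 0.23 11 [0.4487 0.3025 0.233 ] [0.0032 0.0085]
scene 0.24 26 [0.4553 0.3009 0.2474] [0.0106 0.0256]
scene 0.25 91 [0.4513 0.3018 0.2526] [0.0235 0.0268]
scene 0.26 23 [0.4531 0.3031 0.2648] [0.0072 0.0187]
[{'position': [226.1, 120.5], 'conf': 0.94}]
[]
side 0.14 9 [0.4408 0.2988 0.1478] [0.0075 0.0071]
side 0.15 14 [0.4391 0.2985 0.154 ] [0.0074 0.0074]
side 0.16 14 [0.4417 0.298  0.1654] [0.0073 0.0038]
side 0.17 14 [0.441 0.297 0.174] [0.0073 0.0055]
side 0.18 16 [0.4404 0.2979 0.185 ] [0.0093 0.0076]
side 0.19 18 [0.4406 0.2993 0.1943] [0.01   0.0075]
side 0.2 19 [0.441  0.2985 0.2059] [0.0095 0.0076]
side 0.21 14 [0.4392 0.2976 0.216 ] [0.0073 0.005 ]
side 0.22 16 [0.4418 0.2974 0.2264] [0.007  0.0068]
side 0.23 12 [0.4398 0.2969 0.2346] [0.0159 0.0085]
side 0.24 58 [0.4433 0.2933 0.248 ] [0.0254 0.0272]
side 0.25 34 [0.4406 0.2959 0.2549] [0.0184 0.0229]
side 0.26 29 [0.4416 0.2928 0.2665] [0.0216 0.0203]
```

The driver is out and hangs straight, with its axis on the TCP and the collar's underside 38.7 mm below the TCP. I'll carry it round in front of the hook.

>>> {"api": "move_arm", "payload": {"plan": [[[0,-0.15,0,0,0,-0.03,0.1],[0,-0.35,0,0,0,-0.06,0.1],[0,-0.58,0,0,0,-0.11,0.1],[0,-0.8,0,0,0,-0.11,0.1],[0.05,-1,0,0,0,-0.11,0.1],[0.05,-1,0,0,0,-0.11,0.1]]]}}

```text
t: 7.2
eef_pos: [0.4545, 0.0991, 0.2809]
eef_rot: [2.27, 2.17, -0.002]
force: [-0.2, -0.4, -2.0]
grip_width: 0.246
finger_force: 79.8
```

>>> {"api": "move_arm", "payload": {"plan": [[[0,-0.2,0,0,0,-0.04,0.1],[0.05,-0.4,0,0,0,-0.08,0.1],[0.08,-0.6,-0.1,0,0,-0.113,0.1],[0.105,-0.695,-0.2,0,0,-0.113,0.1],[0.105,-0.695,-0.35,0,0,-0.113,0.1],[0.105,-0.695,-0.35,0,0,-0.113,0.1],[0.105,-0.695,-0.35,0,0,-0.113,0.1]]]}}

```text
t: 7.9
eef_pos: [0.4749, -0.0354, 0.2115]
eef_rot: [-2.358, -2.075, 0.001]
force: [0.8, -0.5, -2.2]
grip_width: 0.247
finger_force: 79.6
```

```bash
cat > e.py <<'E'
from h import *
import sys
np.set_printoptions(precision=4,suppress=True)
s=bot.state(); tcp=s["eef_pos"]; print(s["t"],tcp,s["eef_rot"],s["force"],s["finger_force"])
ex=np.array([.9916,-.129]); ey=np.array([.129,.9916]); sx=np.array([.5446,-.0451])
print("tcp in seat frame",(tcp[:2]-sx)@ex,(tcp[:2]-sx)@ey,tcp[2]-.0387-.1498)
C=cam("side"); im,d=capture("side"); cv2.imwrite(f"pics/side{sys.argv[1]}.png",cv2.cvtColor(im,cv2.COLOR_RGB2BGR))
C=cam("scene"); im,d=capture("scene"); cv2.imwrite(f"pics/scene{sys.argv[1]}.png",cv2.cvtColor(im,cv2.COLOR_RGB2BGR))
for n in ("scene","side"):
    C=cam(n); im,d=capture(n); q=pts(C,d,np.ones(d.shape,bool))
    w=q[(abs(q[:,0]-tcp[0])<.02)&(abs(q[:,1]-tcp[1])<.014)&(q[:,2]>tcp[2]-.13)&(q[:,2]<tcp[2]-.05)]
    if len(w)>5: print(n,len(w),"shaft surf",np.median(w,0),np.polyfit(w[:,2],w[:,0],1)[0],np.polyfit(w[:,2],w[:,1],1)[0])
E
python3 e.py 4
```

```text
7.9 [ 0.4749 -0.0354  0.2115] [-2.3577 -2.075   0.0008] [ 0.8305 -0.4768 -2.1727] 79.63875532150269
tcp in seat frame -0.07039259824089596 0.0005982518278166836 0.023001912783765566
scene 44 shaft surf [ 0.481  -0.038   0.1242] -0.004659195314767679 -0.006121489701214827
side 146 shaft surf [ 0.4737 -0.0401  0.1228] 0.00186414677764231 -0.0017507279711809164
```

>>> {"api": "move_arm", "payload": {"plan": [[[0.08,-0.012,0,0,0,0,0.1],[0.16,-0.023,0,0,0,0,0.1],[0.22,-0.031,0,0,0,0,0.1],[0.26,-0.036,0,0,0,0,0.1],[0.298,-0.041,0,0,0,0,0.1],[0.298,-0.041,0,0,0,0,0.1]]]}}

```text
t: 8.7
eef_pos: [0.5352, -0.0441, 0.2115]
eef_rot: [2.359, 2.075, 0.0]
force: [0.2, -0.5, -3.2]
grip_width: 0.245
finger_force: 79.9
```

```bash
python3 e.py 5
python3 - <<'E'
import cv2,numpy as np
a=cv2.imread("pics/side5.png")[120:300,210:340]; b=cv2.imread("pics/scene5.png")[100:280,140:320]
c=np.hstack([cv2.resize(x,None,fx=3.2 if x is a else 2.1,fy=3.2,interpolation=cv2.INTER_CUBIC) for x in (a,b)]); cv2.imwrite("pics/c5.png",c); print(c.shape)
E
```

```text
8.7 [ 0.5352 -0.0441  0.2115] [2.3585 2.0748 0.0004] [ 0.2473 -0.5149 -3.19  ] 79.87491488456726
tcp in seat frame -0.009493035983551919 -0.00026619518738270126 0.02300320461459121
scene 161 shaft surf [ 0.5381 -0.0421  0.1465] 0.005609920827407564 0.04461162197344603
side 53 shaft surf [ 0.5487 -0.0435  0.1479] 0.7808314404068127 -1.268040961382563
(576, 794, 3)
```

View pics/c5.png

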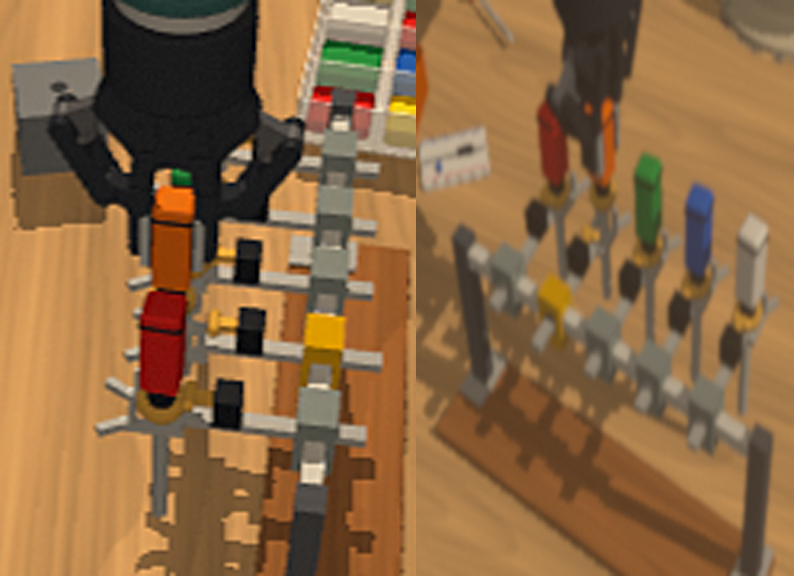

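The driver stands in line over the empty hook. I'll close the last 9 mm in small steps and watch the force.

>>> {"api": "move_arm", "payload": {"plan": [[[0.01,-0.001,0,0,0,0,0.1],[0.02,-0.003,0,0,0,0,0.1],[0.03,-0.004,0,0,0,0,0.1],[0.035,-0.005,0,0,0,0,0.1],[0.035,-0.005,0,0,0,0,0.1]]]}}

```text
t: 9.4
eef_pos: [0.5417, -0.0452, 0.2112]
eef_rot: [-2.359, -2.075, 0.0]
force: [-0.4, 0.2, -2.6]
grip_width: 0.247
finger_force: 79.9
```

>>> {"api": "move_arm", "payload": {"plan": [[[0.004,0,0,0,0,0,0.1],[0.005,-0.001,0,0,0,0,0.1],[0.005,-0.001,0,0,0,0,0.1]]]}}

```text
t: 9.7
eef_pos: [0.5426, -0.0454, 0.2113]
eef_rot: [2.359, 2.075, 0.0]
force: [0.1, 0.1, -2.8]
grip_width: 0.246
finger_force: 79.9
```

>>> {"api": "move_arm", "payload": {"plan": [[[0.003,0,0,0,0,0,0.1],[0.004,0,0,0,0,0,0.1],[0.004,0,0,0,0,0,0.1]]]}}

```text
t: 10.0
eef_pos: [0.5434, -0.0454, 0.2113]
eef_rot: [2.359, 2.075, 0.0]
force: [-0.3, -0.4, -2.6]
grip_width: 0.245
finger_force: 79.9
```

>>> {"api": "move_arm", "payload": {"plan": [[[0.003,0,0,0,0,0,0.1],[0.004,0,0,0,0,0,0.1],[0.004,0,0,0,0,0,0.1]]]}}

```text
t: 10.3
eef_pos: [0.5442, -0.0454, 0.2113]
eef_rot: [2.359, 2.075, 0.0]
force: [-0.5, 0.5, -2.4]
grip_width: 0.25
finger_force: 79.9
```

>>> {"api": "move_arm", "payload": {"plan": [[[0.002,0,0,0,0,0,0.1],[0.003,0,0,0,0,0,0.1],[0.003,0,0,0,0,0,0.1]]]}}

```text
t: 10.6
eef_pos: [0.5449, -0.0454, 0.2113]
eef_rot: [2.359, 2.075, 0.0]
force: [0.4, 0.0, -2.2]
grip_width: 0.25
finger_force: 79.9
```

>>> {"api": "move_arm", "payload": {"plan": [[[0.002,0,0,0,0,0,0.1],[0.003,0,0,0,0,0,0.1],[0.003,0,0,0,0,0,0.1]]]}}

```text
t: 10.9
eef_pos: [0.5454, -0.0454, 0.2113]
eef_rot: [2.359, 2.075, 0.0]
force: [-0.2, -0.4, -2.6]
grip_width: 0.253
finger_force: 79.9
```

>>> {"api": "move_arm", "payload": {"plan": [[[0.002,0,0,0,0,0,0.1],[0.003,0,0,0,0,0,0.1],[0.003,0,0,0,0,0,0.1]]]}}

```text
t: 11.2
eef_pos: [0.5457, -0.0454, 0.2112]
eef_rot: [-2.359, -2.074, 0.001]
force: [-2.2, 0.5, -1.9]
grip_width: 0.248
finger_force: 79.8
```

Run:
```python
from h import *
np.set_printoptions(precision=4,suppress=True)
s=bot.state(); print(s["t"],s["force"],s["torque"],s["grip_width"])
t=s["eef_pos"]
for n in ("scene","side"):
    C=cam(n); im,d=capture(n); q=pts(C,d,np.ones(d.shape,bool))
    for a,b in ((.06,.143),(.206,.222)):
        w=q[(abs(q[:,0]-t[0])<.016)&(abs(q[:,1]-t[1])<.014)&(q[:,2]>a)&(q[:,2]<b)]
        if len(w)>5: print(n,a,len(w),np.percentile(w,[5,50,95],axis=0))
    print
    cv2.imwrite(f"pics/{n}6.png",cv2.cvtColor(im,cv2.COLOR_RGB2BGR))
```

```text
11.2 [-2.195   0.5272 -1.9301] [ 0.0177  0.4914 -0.0124] 0.24828524566324497
scene 0.06 74 [[ 0.5458 -0.0495  0.0809]
 [ 0.5495 -0.0447  0.1057]
 [ 0.5524 -0.0408  0.1303]]
scene 0.206 44 [[ 0.5367 -0.038   0.2066]
 [ 0.5507 -0.036   0.214 ]
 [ 0.5592 -0.0336  0.2218]]
side 0.06 25 [[ 0.5406 -0.0519  0.1136]
 [ 0.5438 -0.0502  0.1235]
 [ 0.5476 -0.0477  0.1313]]
side 0.206 102 [[ 0.5325 -0.0587  0.2071]
 [ 0.5439 -0.0565  0.2157]
 [ 0.5569 -0.0541  0.2217]]
```

Contact with the slot end is at about 2 N, at x = 0.5457, within 1 mm of the estimate. I'll press down gradually now.

>>> {"api": "move_arm", "payload": {"plan": [[[0,0,-0.01,0,0,0,0.1],[0,0,-0.02,0,0,0,0.1],[0,0,-0.025,0,0,0,0.1],[0,0,-0.03,0,0,0,0.1]]]}}

```text
t: 11.7
eef_pos: [0.5459, -0.0453, 0.2053]
eef_rot: [-2.359, -2.075, 0.0]
force: [-3.8, 0.5, -0.3]
grip_width: 0.248
finger_force: 80.1
```

>>> {"api": "move_arm", "payload": {"plan": [[[0,0,-0.005,0,0,0,0.1],[0,0,-0.01,0,0,0,0.1],[0,0,-0.01,0,0,0,0.1]]]}}

```text
t: 12.0
eef_pos: [0.5459, -0.0453, 0.2033]
eef_rot: [-2.359, -2.075, 0.0]
force: [-5.3, 1.0, 1.0]
grip_width: 0.244
finger_force: 80.2
```

>>> {"api": "move_arm", "payload": {"plan": [[[0,0,-0.005,0,0,0,0.1],[0,0,-0.01,0,0,0,0.1],[0,0,-0.01,0,0,0,0.1]]]}}

```text
t: 12.3
eef_pos: [0.546, -0.0453, 0.202]
eef_rot: [2.359, 2.075, 0.0]
force: [-6.0, 1.1, 4.2]
grip_width: 0.244
finger_force: 80.6
```

>>> {"api": "move_arm", "payload": {"plan": [[[0,0,-0.005,0,0,0,0.1],[0,0,-0.01,0,0,0,0.1],[0,0,-0.01,0,0,0,0.1]]]}}

```text
t: 12.6
eef_pos: [0.546, -0.0454, 0.2008]
eef_rot: [2.358, 2.074, 0.001]
force: [-7.7, 1.1, 7.6]
grip_width: 0.245
finger_force: 81.0
```

>>> {"api": "move_arm", "payload": {"plan": [[[0,0,-0.005,0,0,0,0.1],[0,0,-0.01,0,0,0,0.1],[0,0,-0.01,0,0,0,0.1]]]}}

```text
t: 12.9
eef_pos: [0.5461, -0.0454, 0.1996]
eef_rot: [2.358, 2.074, 0.002]
force: [-9.6, 1.8, 11.1]
grip_width: 0.243
finger_force: 81.5
```

>>> {"api": "move_arm", "payload": {"plan": [[[-0.003,0,0,0,0,0,0.1],[-0.004,0.001,0,0,0,0,0.1],[-0.004,0.001,0,0,0,0,0.1]]]}}

```text
t: 13.2
eef_pos: [0.5458, -0.0453, 0.1998]
eef_rot: [2.357, 2.073, 0.004]
force: [-7.5, 1.2, 10.3]
grip_width: 0.247
finger_force: 81.6
```

Run:
```python
from h import *
np.set_printoptions(precision=4,suppress=True)
s=bot.state(); print(s["t"],s["eef_pos"],s["force"],s["torque"])
C=cam("side"); im,d=capture("side"); C=cam("scene"); im2,_=capture("scene")
a=cv2.resize(im[150:270,230:340],None,fx=3.5,fy=4.8,interpolation=cv2.INTER_CUBIC); b=cv2.resize(im2[120:220,160:250],None,fx=4.2,fy=5.76,interpolation=cv2.INTER_CUBIC)
cv2.imwrite("pics/c7.png",cv2.cvtColor(np.hstack([a,b]),cv2.COLOR_RGB2BGR))
```

```text
13.2 [ 0.5458 -0.0453  0.1998] [-7.5388  1.16   10.2854] [0.1295 1.4575 0.0269]
```

View pics/c7.png

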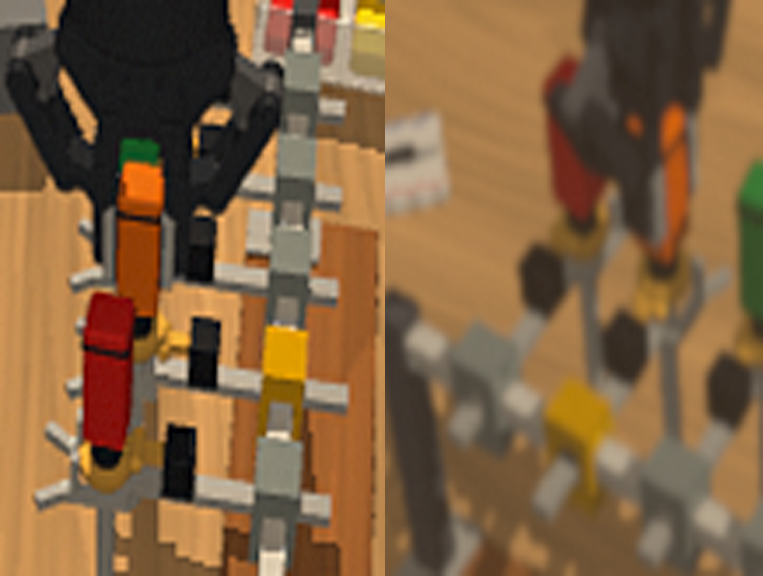

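The view shows the collar bearing on the brass nose, and the driver upright. The x load dropped when I eased back, so I'll continue down.

>>> {"api": "move_arm", "payload": {"plan": [[[0,0,-0.003,0,0,0,0.1],[0,0,-0.006,0,0,0,0.1],[0,0,-0.006,0,0,0,0.1]]]}}

```text
t: 13.6
eef_pos: [0.5459, -0.0453, 0.1991]
eef_rot: [2.357, 2.073, 0.004]
force: [-8.1, 0.8, 12.2]
grip_width: 0.247
finger_force: 81.8
```

>>> {"api": "move_arm", "payload": {"plan": [[[0,0,-0.003,0,0,0,0.1],[0,0,-0.006,0,0,0,0.1],[0,0,-0.006,0,0,0,0.1]]]}}

```text
t: 13.9
eef_pos: [0.546, -0.0453, 0.1984]
eef_rot: [2.356, 2.072, 0.005]
force: [-9.2, 1.4, 15.2]
grip_width: 0.249
finger_force: 81.9
```

>>> {"api": "move_arm", "payload": {"plan": [[[-0.003,0,0,0,0,0,0.1],[-0.005,0.001,0,0,0,0,0.1],[-0.005,0.001,0,0,0,0,0.1]]]}}

```text
t: 14.2
eef_pos: [0.545, -0.0451, 0.1964]
eef_rot: [2.357, 2.073, 0.004]
force: [-2.2, 0.8, -1.7]
grip_width: 0.246
finger_force: 80.1
```

Run:
```python
from h import *
np.set_printoptions(precision=4,suppress=True)
s=bot.state(); t=s["eef_pos"]; print(s["t"],t,s["force"],s["torque"])
for n in ("scene","side"):
    C=cam(n); im,d=capture(n); q=pts(C,d,np.ones(d.shape,bool)); hsv=cv2.cvtColor(im,cv2.COLOR_RGB2HSV)
    w=q[(abs(q[:,0]-t[0])<.02)&(abs(q[:,1]-t[1])<.016)&(q[:,2]>.06)&(q[:,2]<.14)]
    if len(w)>5: print(n,len(w),"shaft",w[:,2].min(),np.percentile(w,[5,50,95],axis=0),np.polyfit(w[:,2],w[:,0],1)[0],np.polyfit(w[:,2],w[:,1],1)[0])
    o=pts(C,d,(hsv[...,0]<14)&(hsv[...,0]>4)&(hsv[...,1]>180)); o=o[(abs(o[:,0]-t[0])<.02)&(abs(o[:,1]-t[1])<.016)&(o[:,2]>.17)]
    if len(o)>5: print(n,"handle",len(o),np.percentile(o,[2,50,98],axis=0))
```

```text
14.2 [ 0.545  -0.0451  0.1964] [-2.2499  0.8265 -1.6665] [ 0.0381  0.2146 -0.016 ]
scene 71 shaft 0.07610961750665124 [[ 0.5447 -0.0495  0.0811]
 [ 0.5495 -0.0439  0.1032]
 [ 0.5518 -0.0418  0.1265]] 0.02790828013085837 -0.010064028938790655
scene handle 117 [[ 0.5384 -0.0531  0.1849]
 [ 0.5489 -0.0359  0.2196]
 [ 0.5593 -0.0339  0.2459]]
side 29 shaft 0.06150442624823149 [[ 0.5409 -0.0515  0.0641]
 [ 0.5437 -0.0496  0.118 ]
 [ 0.5458 -0.0485  0.1303]] -0.014654825128382877 -0.0009518082661863289
side handle 336 [[ 0.5322 -0.0582  0.1843]
 [ 0.5431 -0.0555  0.2225]
 [ 0.5527 -0.0374  0.2404]]
```

The backing-off took the collar past the nose and the load vanished. Now I'll take it down to the seat.

>>> {"api": "move_arm", "payload": {"plan": [[[0,0,-0.005,0,0,0,0.1],[0,0,-0.01,0,0,0,0.1],[0,0,-0.015,0,0,0,0.1],[0,0,-0.02,0,0,0,0.1],[0,0,-0.02,0,0,0,0.1]]]}}

```text
t: 14.8
eef_pos: [0.5442, -0.045, 0.1904]
eef_rot: [-2.359, -2.075, 0.0]
force: [-0.4, 0.0, -3.5]
grip_width: 0.249
finger_force: 79.6
```

>>> {"api": "move_arm", "payload": {"plan": [[[0,0,-0.004,0,0,0,0.1],[0,0,-0.008,0,0,0,0.1],[0,0,-0.01,0,0,0,0.1],[0,0,-0.01,0,0,0,0.1]]]}}

```text
t: 15.2
eef_pos: [0.5445, -0.045, 0.1891]
eef_rot: [2.358, 2.074, 0.001]
force: [-0.7, 0.5, -2.0]
grip_width: 0.245
finger_force: 79.8
```

>>> {"api": "move_arm", "payload": {"plan": [[[0,0,-0.002,0,0,0,0.1],[0,0,-0.004,0,0,0,0.1],[0,0,-0.004,0,0,0,0.1]]]}}

```text
t: 15.5
eef_pos: [0.5443, -0.045, 0.1881]
eef_rot: [2.359, 2.075, 0.0]
force: [0.1, 0.3, -1.4]
grip_width: 0.251
finger_force: 79.9
```

>>> {"api": "move_arm", "payload": {"plan": [[[0,0,-0.002,0,0,0,0.1],[0,0,-0.004,0,0,0,0.1],[0,0,-0.004,0,0,0,0.1]]]}}

```text
t: 15.8
eef_pos: [0.5443, -0.045, 0.1876]
eef_rot: [2.359, 2.075, 0.001]
force: [-1.2, 0.4, -0.5]
grip_width: 0.25
finger_force: 80.1
```

>>> {"api": "move_arm", "payload": {"plan": [[[0,0,-0.002,0,0,0,0.1],[0,0,-0.004,0,0,0,0.1],[0,0,-0.004,0,0,0,0.1]]]}}

```text
t: 16.1
eef_pos: [0.5443, -0.045, 0.187]
eef_rot: [2.359, 2.074, 0.001]
force: [-1.3, -0.1, 1.5]
grip_width: 0.248
finger_force: 80.3
```

>>> {"api": "move_arm", "payload": {"plan": [[[0,0,-0.002,0,0,0,0.1],[0,0,-0.004,0,0,0,0.1],[0,0,-0.004,0,0,0,0.1]]]}}

```text
t: 16.4
eef_pos: [0.5443, -0.045, 0.1862]
eef_rot: [2.359, 2.074, 0.001]
force: [-2.2, -0.6, 4.5]
grip_width: 0.25
finger_force: 80.5
```

```bash
cat > f.py <<'E'
from h import *
import sys
np.set_printoptions(precision=4,suppress=True)
s=bot.state(); t=s["eef_pos"]; print(s["t"],t,s["force"],s["torque"])
for n in ("scene","side"):
    C=cam(n); im,d=capture(n); hsv=cv2.cvtColor(im,cv2.COLOR_RGB2HSV); H,S=hsv[...,0],hsv[...,1]; P=pts(C,np.where(d>0,d,1e-6),np.ones(d.shape,bool))
    for l,m,c in (("orange",(H<14)&(H>4)&(S>180),(.545,-.045)),("red",((H<4)|(H>172))&(S>150),(.53,-.1)),("green",(H>50)&(H<80)&(S>120),(.544,.01))):
        o=pts(C,d,m); o=o[(abs(o[:,0]-c[0])<.022)&(abs(o[:,1]-c[1])<.022)&(o[:,2]>.16)]
        if len(o)>5: print(n,l,len(o),"z",np.percentile(o[:,2],[1,5,50,95,99]),"xy",np.median(o[:,:2],0))
    cv2.imwrite(f"pics/{n}{sys.argv[1]}.png",cv2.cvtColor(im,cv2.COLOR_RGB2BGR))
    m=cut_out("driver",n); print(n,[ (k["rect"],round(k["conf"],2)) for k in m[:2]])
a=cv2.imread(f"pics/side{sys.argv[1]}.png")[150:270,230:340]; b=cv2.imread(f"pics/scene{sys.argv[1]}.png")[120:220,160:250]
cv2.imwrite(f"pics/c{sys.argv[1]}.png",np.hstack([cv2.resize(a,None,fx=3.5,fy=4.8,interpolation=2),cv2.resize(b,None,fx=4.2,fy=5.76,interpolation=2)]))
E
python3 f.py 8
```

```text
16.4 [ 0.5443 -0.045   0.1862] [-2.1552 -0.596   4.5455] [0.0015 0.4443 0.0286]
scene orange 103 z [0.1759 0.1783 0.2132 0.2313 0.2331] xy [ 0.5469 -0.0357]
scene green 104 z [0.198  0.2012 0.2312 0.2341 0.2346] xy [0.5507 0.0178]
scene [([220.3, 144.8, 15.5, 56.6], 0.65)]
side orange 314 z [0.1743 0.1798 0.2174 0.2314 0.2483] xy [ 0.5434 -0.0557]
side red 400 z [0.176  0.1792 0.2136 0.2331 0.2339] xy [ 0.5287 -0.1102]
side green 44 z [0.1941 0.1975 0.2032 0.2082 0.2087] xy [ 0.5406 -0.0001]
side [([263.2, 186.8, 9.9, 72.8], 0.9)]
```

View pics/c8.png

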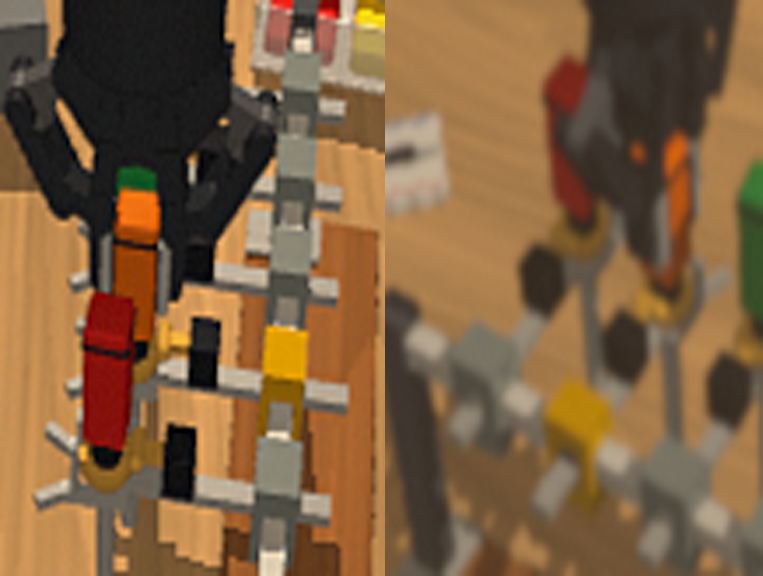

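The side and scene crops show the collar down in the fork with the handle level with red's, about 1 mm lower. I'll press slightly more to be sure it's home, then measure again.

>>> {"api": "move_arm", "payload": {"plan": [[[0,0,-0.003,0,0,0,0.1],[0,0,-0.006,0,0,0,0.1],[0,0,-0.006,0,0,0,0.1]]]}}

```text
t: 16.9
eef_pos: [0.5444, -0.045, 0.1855]
eef_rot: [2.358, 2.074, 0.001]
force: [-3.6, 0.9, 7.8]
grip_width: 0.248
finger_force: 81.0
```

```bash
python3 f.py 9
```

```text
16.9 [ 0.5444 -0.045   0.1855] [-3.6401  0.877   7.7796] [ 0.0468  0.6726 -0.0301]
scene orange 102 z [0.174  0.1757 0.2117 0.2306 0.2479] xy [ 0.5479 -0.0357]
scene green 103 z [0.1986 0.2018 0.2314 0.2338 0.2346] xy [0.5509 0.0181]
scene [([222.1, 142.5, 14.9, 58.8], 0.8), ([268.0, 153.8, 13.7, 68.6], 0.25)]
side orange 314 z [0.1725 0.1787 0.2156 0.2302 0.2427] xy [ 0.5437 -0.0555]
side red 397 z [0.1752 0.1795 0.2138 0.233  0.2341] xy [ 0.5287 -0.1101]
side green 44 z [0.1952 0.1964 0.2027 0.2071 0.2074] xy [ 0.5414 -0.0001]
side [([261.3, 189.5, 15.0, 68.7], 0.82), ([249.1, 214.4, 80.6, 25.1], 0.3)]
```

>>> {"api": "move_arm", "payload": {"plan": [[[0,0,-0.002,0,0,0,0.1],[0,0,-0.004,0,0,0,0.1],[0,0,-0.004,0,0,0,0.1]]]}}

```text
t: 17.4
eef_pos: [0.5444, -0.045, 0.1851]
eef_rot: [2.358, 2.074, 0.001]
force: [-4.4, -0.1, 10.5]
grip_width: 0.248
finger_force: 81.2
```

Run:
```python
from h import *
np.set_printoptions(precision=4,suppress=True)
s=bot.state(); t=s["eef_pos"]; print(s["t"],t,s["force"],s["torque"])
C=cam("wrist"); im,d=capture("wrist"); cv2.imwrite("pics/wrist10.png",cv2.cvtColor(im,cv2.COLOR_RGB2BGR)); q=pts(C,d,np.ones(d.shape,bool))
ex=np.array([.9916,-.129]); ey=np.array([.129,.9916]); sx=np.array([.5446,-.0451])
u=(q[:,:2]-sx)@ex; v=(q[:,:2]-sx)@ey
for n,m in (("prongs",(abs(u)<.03)&(abs(v)<.016)&(q[:,2]>.135)&(q[:,2]<.156)),("catchzone",(u>.009)&(u<.035)&(abs(v)<.012)&(q[:,2]>.152)&(q[:,2]<.18)),("handle",(abs(u)<.014)&(abs(v)<.014)&(q[:,2]>.19)&(q[:,2]<.24)),("collar",(abs(u)<.016)&(abs(v)<.016)&(q[:,2]>.15)&(q[:,2]<.17))):
    print(n,m.sum(),m.sum()>3 and (np.percentile(u[m],[3,50,97]),np.percentile(q[m,2],[3,50,97])))
for n in ("scene","side"):
    C=cam(n); im,d=capture(n); hsv=cv2.cvtColor(im,cv2.COLOR_RGB2HSV)
    q=pts(C,d,(hsv[...,0]>14)&(hsv[...,0]<32)&(hsv[...,1]>110))
    for l,c in (("ours",sx),("red",sx-.056*ey),("green",sx+.056*ey),("blue",sx+.112*ey)):
        u=(q[:,:2]-c)@ex; v=(q[:,:2]-c)@ey; m=(abs(u)<.045)&(abs(v)<.017)&(q[:,2]>.14)&(q[:,2]<.185)
        k=m&(abs(u)<.013); c2=m&(u>.0135)
        for a,b in (("collar",k),("catch",c2)):
            if b.sum()>3: print(n,l,a,b.sum(),"u",np.percentile(u[b],[3,50,97]),"z",np.percentile(q[b,2],[3,50,97]))
```

```text
17.4 [ 0.5444 -0.045   0.1851] [-4.3593 -0.0884 10.5067] [ 0.1347  0.8087 -0.0324]
prongs 1611 (array([-0.0273, -0.0017,  0.028 ]), array([0.1439, 0.1492, 0.1559]))
catchzone 1238 (array([0.0103, 0.0283, 0.0346]), array([0.154 , 0.1664, 0.1717]))
handle 7457 (array([-0.0131, -0.0003,  0.0128]), array([0.1934, 0.2268, 0.2342]))
collar 1103 (array([-0.0153, -0.0006,  0.015 ]), array([0.1516, 0.1559, 0.1671]))
scene ours collar 59 u [-0.0109  0.0047  0.012 ] z [0.1494 0.1553 0.1621]
scene ours catch 60 u [0.0155 0.0221 0.0402] z [0.1512 0.1666 0.1711]
scene red collar 74 u [-0.011   0.0007  0.0119] z [0.1445 0.1599 0.1682]
scene red catch 50 u [0.0139 0.0269 0.039 ] z [0.1425 0.1654 0.1721]
scene green collar 95 u [-0.0123  0.001   0.0125] z [0.1486 0.1627 0.1799]
scene green catch 41 u [0.0141 0.0309 0.0393] z [0.1502 0.1656 0.1729]
scene blue collar 83 u [-0.0111  0.002   0.0126] z [0.1478 0.1609 0.1678]
scene blue catch 34 u [0.0152 0.0287 0.0385] z [0.1513 0.1662 0.1723]
side ours collar 57 u [0.     0.0072 0.0125] z [0.1469 0.1547 0.167 ]
side ours catch 51 u [0.0139 0.0207 0.0399] z [0.1585 0.1651 0.1711]
side red collar 112 u [-0.0118  0.0016  0.012 ] z [0.1493 0.1595 0.1677]
side red catch 28 u [0.0142 0.0183 0.023 ] z [0.1578 0.1659 0.1716]
```

Run:
```python
from h import *
np.set_printoptions(precision=4,suppress=True)
C=cam("wrist"); im,d=capture("wrist"); q=pts(C,d,np.ones(d.shape,bool)); d0=d
ex=np.array([.9916,-.129]); ey=np.array([.129,.9916]); sx=np.array([.5446,-.0451])
for l,c in (("ours",np.array([.5444,-.045])),("green",np.array([.5434,.0105])),("red",np.array([.5297,-.0988]))):
    u=(q[:,:2]-c)@ex; v=(q[:,:2]-c)@ey; r=np.hypot(u,v)
    for n,m in (("annulus",(r>.0095)&(r<.0135)&(abs(v)>.3*abs(u))),("prong",(abs(u)<.012)&(abs(v)>.0075)&(abs(v)<.0135)&(r>.0142)),("flare",(u<-.018)&(u>-.03)&(abs(v)<.018)),("handletop",(r<.009))):
        z=q[m,2]; h,e=np.histogram(z,bins=np.arange(.13,.242,.002)); print(l,n,[(round(float(e[i]),3),int(h[i])) for i in range(len(h)) if h[i]>12])
K,R,o=C
uv=cv2.projectPoints(np.array([[.5446,-.0451,.15],[.545,.01,.15]]),cv2.Rodrigues(R.T)[0],-R.T@o,K,None)[0].reshape(-1,2); print(uv)
x,y=np.clip(uv[0].astype(int),[100,80],[411,303]); crop=im[max(0,y-110):y+110,max(0,x-130):x+130]
cv2.imwrite("pics/c10.png",cv2.cvtColor(cv2.resize(crop,None,fx=2.6,fy=2.6,interpolation=2),cv2.COLOR_RGB2BGR)); print(x,y,crop.shape)
```

```text
ours annulus [(0.144, 17), (0.146, 15), (0.148, 42), (0.15, 21), (0.152, 29), (0.154, 273), (0.156, 90), (0.172, 40), (0.174, 55), (0.176, 67), (0.178, 60), (0.18, 71), (0.182, 65), (0.184, 74), (0.186, 74), (0.188, 72), (0.19, 75), (0.192, 88), (0.194, 81), (0.196, 89), (0.198, 93), (0.2, 93), (0.202, 97), (0.204, 109), (0.206, 103), (0.208, 116), (0.21, 119), (0.212, 132), (0.214, 119), (0.216, 144), (0.218, 117), (0.22, 141), (0.222, 227), (0.224, 171), (0.226, 338), (0.228, 805), (0.23, 55)]
ours prong [(0.144, 22), (0.146, 33), (0.148, 82), (0.188, 14), (0.19, 16), (0.194, 19), (0.196, 18), (0.198, 22), (0.2, 16), (0.202, 29), (0.204, 21), (0.206, 19), (0.208, 28), (0.21, 19), (0.212, 31), (0.214, 25), (0.216, 30), (0.218, 29), (0.22, 69), (0.222, 56), (0.234, 14), (0.236, 16)]
ours flare [(0.142, 19), (0.144, 31), (0.146, 50), (0.148, 203), (0.192, 26), (0.194, 27), (0.196, 26), (0.198, 40), (0.2, 35), (0.202, 32), (0.204, 38), (0.206, 31), (0.208, 44), (0.21, 35), (0.212, 44), (0.214, 34), (0.222, 13), (0.224, 32), (0.226, 83), (0.228, 111), (0.23, 143), (0.232, 117), (0.234, 
[... 220 characters left out ...]
, (0.192, 16), (0.194, 19), (0.196, 17), (0.198, 18), (0.2, 23), (0.202, 21), (0.204, 22), (0.206, 21), (0.208, 26), (0.21, 26), (0.212, 24), (0.214, 32), (0.216, 27), (0.218, 24), (0.224, 80), (0.226, 100), (0.228, 48), (0.23, 455), (0.232, 1138), (0.234, 41)]
green prong [(0.148, 98), (0.15, 19), (0.158, 27), (0.224, 34), (0.226, 72), (0.23, 26)]
green flare [(0.146, 25), (0.148, 290), (0.15, 32)]
green handletop [(0.23, 62), (0.232, 2590), (0.234, 267)]
red annulus [(0.186, 18), (0.188, 31), (0.19, 107), (0.192, 103), (0.194, 125), (0.196, 110), (0.198, 122), (0.2, 85), (0.202, 25)]
red prong []
red flare []
red handletop []
[[259.0416 222.4363]
 [246.4561 127.1101]]
259 222 (220, 260, 3)
```

View pics/c10.png

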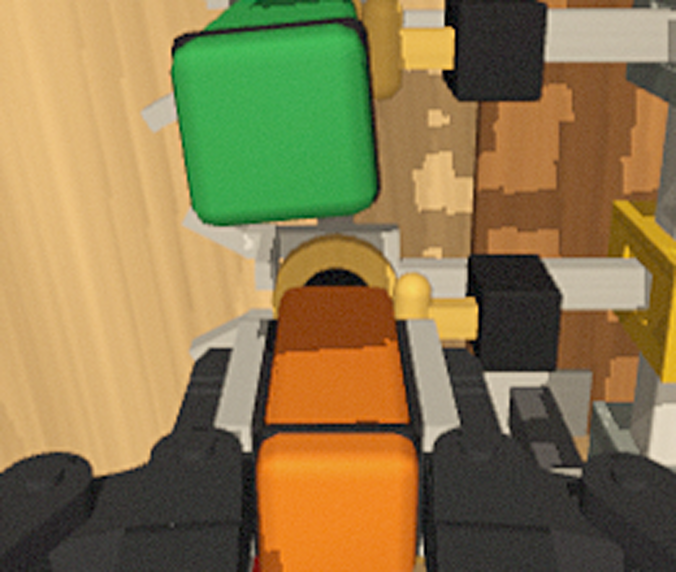

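The wrist view shows the collar in the fork beside the nose at (413,292). The handle top reads about 3 mm below green's. I'll ease off the load, then measure the catch and the collar height.

>>> {"api": "move_arm", "payload": {"plan": [[[0,0,0.006,0,0,0,0.1],[0,0,0.01,0,0,0,0.1],[0,0,0.01,0,0,0,0.1]]]}}

```text
t: 17.9
eef_pos: [0.5443, -0.045, 0.1862]
eef_rot: [2.359, 2.074, 0.001]
force: [-1.5, 0.2, 4.9]
grip_width: 0.247
finger_force: 81.1
```

```bash
cat > g.py <<'E'
from h import *
np.set_printoptions(precision=4,suppress=True)
s=bot.state(); print(s["t"],s["eef_pos"],s["force"])
C=cam("wrist"); im,d=capture("wrist"); q=pts(C,d,np.ones(d.shape,bool)); hsv=cv2.cvtColor(im,cv2.COLOR_RGB2HSV)
br=((hsv[...,0]>14)&(hsv[...,0]<32)&(hsv[...,1]>90)&(d>0)).ravel()[(d>0).ravel()]
ex=np.array([.9916,-.129]); ey=np.array([.129,.9916]); sx=np.array([.5446,-.0451])
for l,c in (("ours",sx),("green",np.array([.5434,.0105]))):
    u=(q[:,:2]-c)@ex; v=(q[:,:2]-c)@ey; r=np.hypot(u,v)
    for n,m in (("collar",br&(r<.0165)&(q[:,2]<.162)&(q[:,2]>.145)),("nose",br&(u>.006)&(u<.03)&(abs(v)<.012)&(q[:,2]>.1605)&(q[:,2]<.173)),("handletop",(r<.009)&(q[:,2]>.2)),("prong",(abs(u)<.02)&(abs(v)>.0075)&(abs(v)<.0135)&(r>.0152)&(q[:,2]<.152)&(q[:,2]>.14))):
        if m.sum()>5: print(l,n,m.sum(),"u",np.percentile(u[m],[1,3,10,50,97]),"v",np.percentile(v[m],[3,97]),"z",np.percentile(q[m,2],[5,50,80,95]))
E
python3 g.py
```

```text
17.9 [ 0.5443 -0.045   0.1862] [-1.4975  0.1792  4.8633]
ours collar 663 u [-0.0141 -0.0136 -0.0118 -0.0018  0.0105] v [0.0006 0.0133] z [0.1542 0.1566 0.1572 0.1578]
ours nose 497 u [0.0112 0.0116 0.0126 0.0196 0.0281] v [-0.0036  0.0087] z [0.1632 0.1658 0.1666 0.1674]
ours handletop 1739 u [-0.0084 -0.0077 -0.0061 -0.      0.0077] v [-0.0077  0.0079] z [0.2298 0.2306 0.2311 0.2315]
ours prong 250 u [-0.0198 -0.0197 -0.0191 -0.0129  0.0131] v [-0.0082  0.0133] z [0.1434 0.1481 0.1491 0.15  ]
green collar 294 u [-0.0092 -0.0078 -0.0057  0.0007  0.0116] v [0.0081 0.014 ] z [0.1488 0.1592 0.1597 0.1603]
green nose 824 u [0.0129 0.0137 0.0148 0.0186 0.029 ] v [-0.0073  0.0093] z [0.1647 0.1666 0.1675 0.1683]
green handletop 2862 u [-0.0084 -0.0077 -0.0061  0.      0.0076] v [-0.0076  0.0078] z [0.2322 0.2332 0.2337 0.2342]
green prong 157 u [-0.0197 -0.0195 -0.019   0.0092  0.0141] v [0.0084 0.0135] z [0.1483 0.1492 0.1497 0.1503]
```

The nose is fully out again: its front is at 11.2 mm, the same as when it was free, and it sits above the collar top. So the collar is home and the press was only elastic. I'll unload the rest and release.

>>> {"api": "move_arm", "payload": {"plan": [[[0,0,0.005,0,0,0,0.1],[0,0,0.01,0,0,0,0.1],[0,0,0.01,0,0,0,0.1]]], "grip_force": 40}}

```text
t: 18.25
eef_pos: [0.5443, -0.045, 0.1873]
eef_rot: [-2.359, -2.075, 0.0]
force: [-0.2, 0.1, 1.9]
grip_width: 0.249
finger_force: 80.4
```

>>> {"api": "move_arm", "payload": {"plan": [[[0,0,0,0,0,0,0.3],[0,0,0,0,0,0,0.4],[0,0,0,0,0,0,0.6],[0,0,0,0,0,0,0.7],[0,0,0,0,0,0,0.7],[0,0,0,0,0,0,0.7]]]}}

```text
t: 18.85
eef_pos: [0.5442, -0.045, 0.1877]
eef_rot: [2.359, 2.075, 0.0]
force: [-0.4, -0.1, -0.3]
grip_width: 0.703
finger_force: 0.0
```

```bash
python3 g.py
```

```text
18.85 [ 0.5442 -0.045   0.1877] [-0.4329 -0.1208 -0.3127]
ours collar 655 u [-0.0144 -0.0137 -0.0114 -0.0014  0.0104] v [0.0014 0.0134] z [0.1555 0.1577 0.1583 0.1589]
ours nose 719 u [0.0111 0.0115 0.0125 0.017  0.0278] v [-0.0077  0.0085] z [0.1637 0.1661 0.1669 0.1677]
ours handletop 1720 u [-0.0085 -0.0078 -0.0062 -0.0001  0.0076] v [-0.0075  0.008 ] z [0.2308 0.2318 0.2323 0.2327]
ours prong 309 u [-0.02   -0.0199 -0.0193 -0.0149  0.0129] v [-0.0117  0.0133] z [0.143  0.1485 0.1493 0.1503]
green collar 273 u [-0.0081 -0.0074 -0.0056  0.0006  0.0119] v [0.0083 0.0141] z [0.1558 0.1591 0.1597 0.1602]
green nose 796 u [0.0128 0.0137 0.0147 0.0186 0.029 ] v [-0.0074  0.0092] z [0.1649 0.1666 0.1674 0.1683]
green handletop 2788 u [-0.0084 -0.0077 -0.0061  0.      0.0078] v [-0.0076  0.0079] z [0.2322 0.2332 0.2337 0.2342]
green prong 167 u [-0.0199 -0.0198 -0.0193  0.0091  0.0143] v [0.0083 0.0134] z [0.1483 0.1492 0.1498 0.1505]
```

>>> {"api": "move_arm", "payload": {"plan": [[[0,0,0.1,0,0,0,0.8],[0,0,0.3,0,0,0,0.8],[0,0,0.55,0,0,0,0.8],[0,0,0.8,0,0,0,0.8],[0,0,0.9,0,0,0,0.8],[0,0,0.9,0,0,0,0.8]]]}}

```text
t: 19.5
eef_pos: [0.5448, -0.045, 0.3721]
eef_rot: [2.354, 2.071, 0.008]
force: [0.1, -0.1, -0.9]
grip_width: 0.799
finger_force: 0.0
```

```bash
python3 g.py
```

```text
19.5 [ 0.5448 -0.045   0.3721] [ 0.1165 -0.0766 -0.9017]
ours collar 115 u [-0.0139 -0.0138 -0.0112 -0.0007  0.0112] v [0.0002 0.0135] z [0.1562 0.1577 0.1584 0.1589]
ours nose 179 u [0.012  0.012  0.0131 0.0173 0.028 ] v [-0.008   0.0085] z [0.1647 0.1663 0.1673 0.1679]
ours handletop 316 u [-0.0087 -0.0079 -0.0062 -0.      0.0079] v [-0.0078  0.0077] z [0.2305 0.2318 0.2323 0.2328]
ours prong 73 u [-0.0199 -0.0199 -0.0195 -0.0164  0.0126] v [-0.0129  0.0133] z [0.1431 0.1486 0.1492 0.1502]
green collar 51 u [-0.0079 -0.0072 -0.0056  0.0005  0.0072] v [0.0109 0.0144] z [0.1485 0.1589 0.1594 0.1606]
green nose 192 u [0.0137 0.0137 0.0147 0.0188 0.0292] v [-0.0079  0.0091] z [0.1648 0.1666 0.1677 0.1688]
green handletop 380 u [-0.0082 -0.0074 -0.0064  0.0001  0.0075] v [-0.0076  0.0077] z [0.232  0.233  0.2337 0.2343]
green prong 59 u [-0.0197 -0.0196 -0.0191 -0.0169  0.014 ] v [-0.0127  0.0131] z [0.1479 0.1494 0.15   0.1507]
```

The released driver hangs upright and hasn't moved, so I'll hand the job in.

```bash
python3 -c "
from workcell import bot
print(bot.sign_off())"
```

```text
the job is handed in; nothing more can be done
None
```

The orange driver hangs upright and released on the yellow-clip hook, with its collar on the seat and the catch sprung out above it, and I have handed the job in; `sign_off` returned no verdict. The wrist force peaked at about 20 N, under the 25 N limit. Green had not moved in the final check; I did not re-measure the other neighbours after release.

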